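# Release a locked sample tray through the pinhole catch

### The arm

A 6-joint arm with a two-finger parallel gripper is mounted at the origin on a cart in front of the work surface, level with it; the furniture and walls round the work are solid. World frame = base frame: x ahead of the robot, y to its left, z up, the work surface at z = 0. Lengths are in m, angles in rad, forces in N, time in s.
With the tool pointing down it reaches from about 0.325 to 0.775 m from the base axis. Payload 5.5 kg.
Tool frame: the origin (TCP) lies midway between the tips of the shut fingers; the grasp point (between the pads) lies 19 mm behind it; z points along the fingers, y is the line along which they close (so a half turn about z gives the same grasp; the last joint's range is limited). The gripper opens to 88 mm and grips with 3 to 60 N. Pads are 20 mm wide; open, the fingers measure 115 mm over their backs; the gripper's body (75 mm by 178 mm) begins 61 mm behind the grasp point.
Start: joints at [-1.213, 0.091, 1.231, -0, 1.82, -0.057], TCP at [0.242, -0.549, 0.223] pointing down, gripper open.
Joint ranges: [-2.87, 2.87], [-0.86, 2.18], [0.17, 2.46], [-1.51, 4.65], [0.06, 2.69], [-2.65, 2.65]. Speed limits (rad/s): [2.57, 2.57, 3.01, 3.14, 3.14, 3.14].

### API

Orientations are given as a rotation vector (axis times angle).
In Python, from plant import arm, imaging, order gives the robot as it stands. The module is installed in compiled form; this text tells all that it offers.
- The arm moves only by the tool send_rows, never from a script. Its arguments are lists of equal length, an entry for each row: "gripper": the finger opening in m, from 0 to 0.0878; "linear": the shift along the tool's x, y, z in m, a list of three; "dr": the turn, a rotation vector about the tool's x, y, z in degrees, a list of three. In form: {"gripper": [gripper, ...], "linear": [[x, y, z], ...], "dr": [[ax, ay, az], ...]}. A call has 1 to 12 rows; each row shifts and turns the commanded pose from where the row before left it, along the tool's axes as they then stand; what a row does not reach is not made up. A row lasts 1/10 s, in which the tool goes at most 50 mm and 8.59 degrees, less where a joint would pass 70% of its speed; a pose out of reach is approached as far as the arm can. A call is refused whole if a number of a shift passes 0.05 or a number of a turn 8.59, either way. A call with a gripper value outside its range is refused whole. The fingers move at their own pace and stop on an object; the grip force is fixed at half the most. Time passes only in rows, so rows that do not move let the fingers close. It gives the time, the measured TCP pose, the force, the opening and the grip force at its end, in the units of the state.
- arm.get_obs(): the state, without advancing time (a new reading comes with each control period).
- imaging.get_image(name): name is "side" or "top" or "wrist"; returns the picture (480x640x3 uint8, blue, green, red); there is no depth.
- imaging.get_calibration(name): a dict with "fx", "fy", "cx", "cy" (pixels), "dist" ([k1, k2, p1, p2, k3] as OpenCV has them; the pictures are not rectified), "rvec" (rotation vector, rad) and "tvec" (3), from world to camera coordinates, as OpenCV has them. Camera axes: x right, y down, z forward; pixel columns grow to the right and rows downward; lengths in m; the calibration is good to about 2 mm. A picture is of the moment at which its call begins: read the wrist's pose just before it. get_calibration takes no time and is no camera call; for the wrist camera it gives the pose at the moment of the call.
- order.hand_in(): hands the job in; it is judged then, once.
The state is a dict: "time": time; "joints": joint angles; "qd": joint speeds; "joint_efforts": joint torques, N m; "tcp_pos": TCP position; "ee_rot": TCP orientation; "ft_force": force on the tool from outside, world axes, zero at the start; "moment": the same for the moment, N m; "grip_width": finger opening in m; "gripper_force": force on a finger pad.
Only numpy, scipy, OpenCV 4.12 (cv2) and the standard library are available. Lean on these libraries where they do the work, as an engineer would, in place of code of your own. Each camera call takes 0.05 s, during which the arm holds its last target. There are 200 camera calls.

### The job

The sample changer's tray is locked in: take the eject pin from its mat and feel through the three small holes in the changer's front for the hidden spring catch, which yields when pressed; a hard stop is the wrong place, so do not force the pin there. Once the tray has sprung out, lay the pin back down on its mat, and leave the beaker and the white bottle where they stand.

Things in the scene. Friction and masses are not known exactly. Their poses are not given: they have to be found in the camera images.
- changer: Sample changer: fixed white housing with an aluminium front, 90 deep (x), 190 wide (y), 122 high. Origin: centre of its underside; x points from its front to its back, y to its left seen from the front, z up. The front is the plane x = -45 mm, with a level row of three round holes 12 mm wide, 22 mm apart, 90 mm up, straight through the 4 mm plate. Over 30 N from the pin is forcing it.
- hole_left (a point): Centre of the left hole's mouth (+y) in the front's outer face; axes as the changer's. The hidden catch differs in sideways position: it is behind one of the three holes, now and then within reach of two neighbours. Behind each hole the pin meets something 20 mm behind the front's outer face: the catch's plunger or a rigid web.
- hole_mid (a point): Centre of the middle hole's mouth; axes as the changer's. Where the catch is, the pin meets a sprung plunger that starts to yield at about 3 N, frees the tray after about 8 mm of travel (28 mm behind the front's outer face) at 5 to 9 N, and stops hard after 14 mm. At a hole without the catch the pin stops hard at 20 mm.
- hole_right (a point): Centre of the right hole's mouth (-y side); axes as the changer's.
- tray (a joint): How far the tray is out, in m: about 0 locked in, 0.042 fully out. A spring drives it out of the front (towards the changer's -x) once the catch is tripped, and it stays out.
- tray_front (a point): Centre of the outer face of the tray's grey front panel, 116 wide x 40 high, 34 mm above the worktop (top edge 54 mm up), below the holes and flush with the front when locked in. It comes out underneath the pin, 42 mm towards the robot's side.
- pin_center (a point): Eject pin, 60 g: grey ribbed handle 40 long (x), 14 wide (y), 28 high (z); from the middle of its front end a straight steel shaft, 6 mm thick, runs 55 mm along +x. Lies on the mat, handle on its narrow long edge, shaft level. This point: the handle's centre, on the shaft's axis, 14 mm above what it stands on.
- pin_tip (a point): Tip of the pin's shaft, 75 mm from the handle's centre along +x of the pin.
- mat: The pin's mat: a fixed dark rubber mat, 120 (x) x 100 (y) x 3 mm thick. Origin at the centre of its underside.
- beaker_center (a point): Centre (21 mm up) of a small glass beaker, 44 mm across and 42 high, loose; leave it standing.
- bottle_center (a point): Centre (26 mm up) of a small white screw-cap bottle, 30 mm across and 52 high, loose; leave it standing.

How it is judged:
On the way, in this order (a step that is already met when the one before it is completed fails the run):
1. the pin is lifted off its mat (height (world z) of pin_center above 0.06 m), for 0.1 s.
2. the pin's tip is at least 15 mm inside one of the holes (x of pin_tip in the frame of changer between -0.03 and 0 m and (distance between pin_tip and hole_left below 0.045 m or distance between pin_tip and hole_mid below 0.045 m or distance between pin_tip and hole_right below 0.045 m)), for 0.02 s.
3. the tray has sprung out (value of joint tray above 0.032 m), for 0.1 s.
At the end, for the whole second after the job is handed in: The tray stands out by more than 32 mm, and the pin lies at rest on the mat: handle's centre over the mat and less than 22 mm above the worktop, tip less than 30 mm above the worktop (value of joint tray above 0.032 m and x of pin_center in the frame of mat between -0.06 and 0.06 m and y of pin_center in the frame of mat between -0.05 and 0.05 m and height (world z) of pin_center below 0.022 m and height (world z) of pin_tip below 0.03 m and velocity of joint tray below 0.01 m/s and linear speed of pin below 0.02 m/s); the robot touches nothing.
It fails at once if the pin is forced against the changer with more than 30 N (contact force between pin and changer above 30 N).
It fails at once if the beaker or the white bottle is moved more than 30 mm (distance of any of beaker_center, bottle_center from where it was at the start of the episode above 0.03 m).
It also fails if it takes over 54 s, if anything falls off the work surface, if the arm or the gripper's body presses on something with over 40 N, if the wrist force passes 120 N, or if a joint passes its speed limit or range.

## Working session

There is one attempt and no reset: what is moved stays moved. The work goes in short steps, Python scripts to look and compute and a tool call to move; the robot and the scene stay as the last step left them, time stands still between calls to the robot, and variables do not carry over. Pictures are saved under pics/ and viewed, at most 10 in all, crops included, and the job is handed in when it is done.

Besides the shell and the picture viewer there is one more tool, called after "Request:" by a JSON object that holds its "op" and its "data". send_rows: Moves the arm, as the interface text tells. Its arguments: {"type":"object","properties":{"gripper":{"type":"array"},"linear":{"type":"array"},"dr":{"type":"array"}},"required":["gripper","linear","dr"]}

```bash
mkdir -p pics && cat > h.py <<'E'
import numpy as np, cv2
from plant import arm, imaging, order
from scipy.spatial.transform import Rotation as R
def cal(n):
    c=imaging.get_calibration(n)
    K=np.array([[c['fx'],0,c['cx']],[0,c['fy'],c['cy']],[0,0,1.]])
    return K,np.array(c['dist'],float),np.array(c['rvec'],float),np.array(c['tvec'],float)
def ray(c,uv):
    K,d,r,t=c; M=cv2.Rodrigues(r)[0]
    p=cv2.undistortPoints(np.array([[uv]],float),K,d)[0,0]
    v=M.T@np.array([p[0],p[1],1]); return -M.T@t, v/np.linalg.norm(v)
def onz(c,uv,z):
    o,v=ray(c,uv); return o+v*(z-o[2])/v[2]
def tri(obs):
    A=np.zeros((3,3));b=np.zeros(3)
    for c,uv in obs:
        o,v=ray(c,uv);P=np.eye(3)-np.outer(v,v);A+=P;b+=P@o
    return np.linalg.solve(A,b)
def proj(c,X): return cv2.projectPoints(np.array(X,float).reshape(-1,3),c[2],c[3],c[0],c[1])[0][:,0]
E
python3 - <<'E'
from h import *
print(arm.get_obs())
for n in ['side','top','wrist']:
    cv2.imwrite(f'pics/{n}0.png',imaging.get_image(n)); print(n,imaging.get_calibration(n))
E
```

```text
{'time': 0.0, 'joints': array([-1.21267407e+00,  9.18781613e-02,  1.23185246e+00, -5.47519101e-06,
        1.81981129e+00, -5.66959787e-02]), 'qd': array([ 0.00179151,  0.00060283,  0.00096282, -0.00259764, -0.00293434,
       -0.00121844]), 'joint_efforts': array([ 6.06249359e-04, -4.46447897e+01, -4.06444860e+01,  6.98255980e-02,
        2.93499324e-02, -1.75453220e-04]), 'tcp_pos': array([ 0.24171042, -0.54884007,  0.22151421]), 'ee_rot': array([-3.07237650e+00, -6.46534468e-01,  4.67678632e-04]), 'ft_force': array([0.05134334, 0.042557  , 0.11651254]), 'moment': array([-0.06975952,  0.00600742,  0.0239896 ]), 'gripper_force': 0.0, 'grip_width': 0.088013479276438}
side {'fx': 519.0748389238096, 'fy': 519.0748389238096, 'cx': 326.94664790963003, 'cy': 243.62333559692343, 'dist': array([-0.07311938,  0.        ,  0.        ,  0.        ,  0.        ]), 'rvec': array([ 2.09781229, -0.0556247 ,  0.04566081]), 'tvec': array([-0.52112556,  0.09910414,  1.17702223])}
top {'fx': 509.89546844956527, 'fy': 509.89546844956527, 'cx': 309.3054983679555, 'cy': 248.5214177838546, 'dist': array([-0.03611334,  0.        ,  0.        ,  0.        ,  0.        ]), 'rvec': array([ 2.15083352, -2.10280996,  0.19928911]), 'tvec': array([-4.99542478e-04,  5.33791730e-01,  1.02820279e+00])}
wrist {'fx': 343.233256864872, 'fy': 343.233256864872, 'cx': 319.4974312059053, 'cy': 240.69290250515346, 'dist': array([-0.06765242,  0.        ,  0.        ,  0.        ,  0.        ]), 'rvec': array([-2.4536257 ,  1.60080669,  0.19937156]), 'tvec': array([-0.59955594, -0.02922843,  0.38829425])}
```

View pics/side0.png

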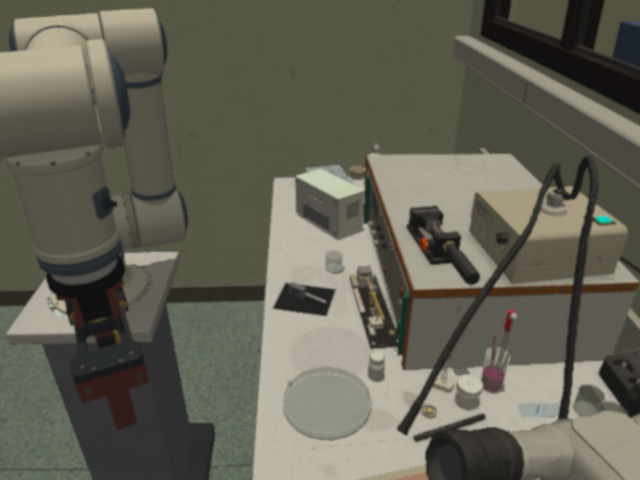

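View pics/top0.png

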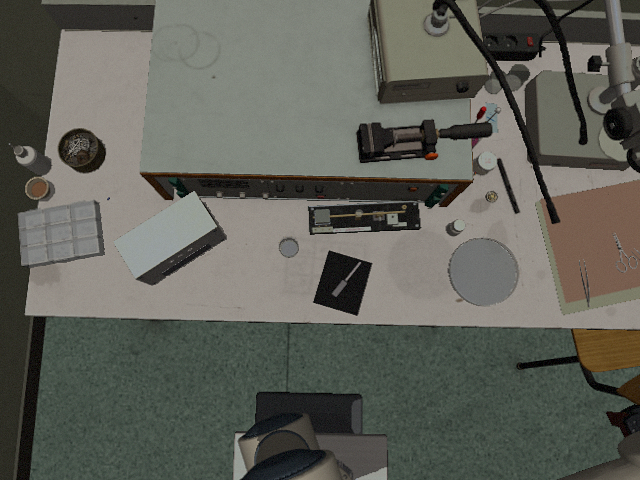

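The side view shows the changer at about (330,203), the mat at (305,297), the beaker at (333,262) and the bottle at (376,363). In the top view the mat is at (343,283) with the pin running diagonally, the changer is at (170,238) with its front facing the lower right, the beaker is at (289,247) and the bottle is at (457,227).

```bash
python3 - <<'E'
from h import *
t=cal('top');s=cal('side')
for n,uv,z in [('mat',(343,283),.003),('pinA',(336,293),.017),('pinB',(360,264),.017),('beaker',(289,247),.04),('bottle',(457,227),.05),('c1',(115,243),.122),('c2',(195,195),.122),('c3',(222,235),.122),('c4',(135,282),.122)]:
    print(n,onz(t,uv,z).round(3))
for n in ['top','side']:
    im=cv2.imread(f'pics/{n}0.png')
    x,y,w,h=(105,185,290,140) if n=='top' else (260,155,150,170)
    k=2.7 if n=='top' else 3.5
    cv2.imwrite(f'pics/{n}0c.png',cv2.resize(im[y:y+h,x:x+w],None,fx=k,fy=k,interpolation=cv2.INTER_CUBIC))
E
```

```text
mat [ 0.468 -0.064  0.003]
pinA [ 0.444 -0.048  0.017]
pinB [ 0.508 -0.099  0.017]
beaker [0.538 0.055 0.04 ]
bottle [ 0.588 -0.303  0.05 ]
c1 [0.522 0.396 0.122]
c2 [0.624 0.244 0.122]
c3 [0.543 0.185 0.122]
c4 [0.446 0.35  0.122]
```

View pics/top0c.png

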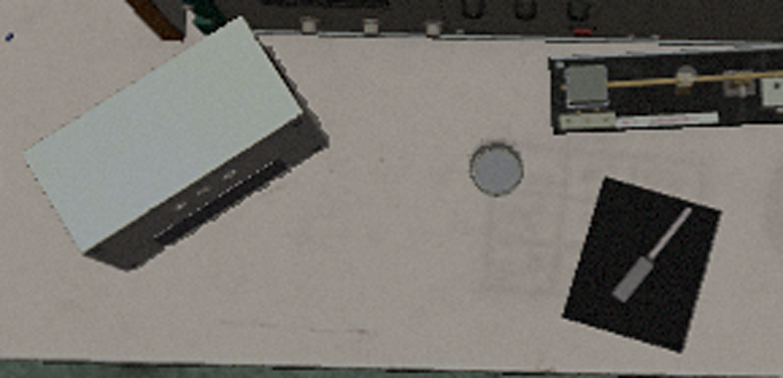

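```bash
cat >> h.py <<'E'
def psi(Rm): return np.degrees(np.arctan2(Rm[1,0],Rm[0,0]))
def plan(P,ang,n,off=(0,0,0)):
    "rows from the present measured pose to tcp P, tool-down with yaw ang"
    o=arm.get_obs(); p=np.array(o['tcp_pos']); Rm=R.from_rotvec(o['ee_rot'])
    Rt=R.from_matrix(np.array([[np.cos(np.radians(ang)),np.sin(np.radians(ang)),0],[np.sin(np.radians(ang)),-np.cos(np.radians(ang)),0],[0,0,-1]]).T if 0 else np.array([[np.cos(np.radians(ang)),np.sin(np.radians(ang)),0],[np.sin(np.radians(ang)),-np.cos(np.radians(ang)),0],[0,0,-1]]))
    dv=(Rm.inv()*Rt).as_rotvec(); st=R.from_rotvec(dv/n); q=p.copy()
    lin=[]
    for i in range(n):
        l=np.round(Rm.inv().apply(p+(np.array(P)-p)*(i+1)/n-q),4); q=q+Rm.apply(l); lin.append(l.tolist()); Rm=Rm*st
    print('lin',lin,'dr',np.round(np.degrees(dv/n),2).tolist(),'end',q.round(4))
E
sed -i 's/np.array(\[\[np.cos(np.radians(ang)),np.sin(np.radians(ang)),0\],\[np.sin(np.radians(ang)),-np.cos(np.radians(ang)),0\],\[0,0,-1\]\]).T if 0 else //' h.py
python3 - <<'E'
from h import *
t=cal('top')
f=lambda u,v:(105+(u+.5)/2.7-.5,185+(v+.5)/2.7-.5)
g=lambda u,v,z:onz(t,f(u,v),z)
a=g(633,278,.03);b=g(689,209,.02);print('handle',a,'tip',b,np.degrees(np.arctan2(*(b-a)[1::-1])))
m=[g(*q,.003) for q in [(605,178),(721,211),(683,352),(563,318)]];print('mat',np.mean(m,0),m)
h=[g(*q,.09) for q in [(180,206),(203,190),(230,174)]];print('holes',h)
e=[g(*q,.122) for q in [(84,252),(302,112),(240,17),(24,155)]];print(e)
for i in range(4): d=e[(i+1)%4]-e[i];print(np.linalg.norm(d),np.degrees(np.arctan2(d[1],d[0])))
c=cal('wrist');o=arm.get_obs();T=R.from_rotvec(o['ee_rot'])
M=cv2.Rodrigues(c[2])[0]
print('cam in tool',T.inv().apply(-M.T@c[3]-o['tcp_pos']),'axis',T.inv().apply(M[2]),'right',T.inv().apply(M[0]))
plan((.455,-.06,.20),-39,11)
E
```

```text
handle [ 0.45424362 -0.05360864  0.03      ] tip [ 0.51174582 -0.09844482  0.02      ] -37.94460649269348
mat [ 0.46861951 -0.06330168  0.003     ] [array([ 0.53851487, -0.03147528,  0.003     ]), array([ 0.5134174 , -0.12624923,  0.003     ]), array([ 0.39878466, -0.09591697,  0.003     ]), array([0.42376111, 0.00043476, 0.003     ])]
holes [array([0.49397911, 0.29021871, 0.09      ]), array([0.50653656, 0.27374922, 0.09      ]), array([0.51921164, 0.25420651, 0.09      ])]
[array([0.4538068 , 0.34879666, 0.122     ]), array([0.56098047, 0.19664246, 0.122     ]), array([0.63243937, 0.24697751, 0.122     ]), array([0.5241271 , 0.39903703, 0.122     ])]
0.18611043510389613 -54.840077762285794
0.08740704415810144 35.160540575516656
0.1866913104776915 125.46233968959807
0.08642359934626635 -144.45607381145902
cam in tool [ 6.60162664e-02  1.79167742e-05 -1.61259304e-01] axis [-2.43549237e-01  2.74269377e-04  9.69888496e-01] right [-2.99445190e-04  9.99999891e-01 -3.57978259e-04]
lin [[0.0357, -0.0329, 0.002], [0.0322, -0.0362, 0.0021], [0.0284, -0.0393, 0.002], [0.0244, -0.0419, 0.002], [0.0202, -0.0441, 0.002], [0.0156, -0.0459, 0.002], [0.011, -0.0472, 0.002], [0.0062, -0.0481, 0.002], [0.0014, -0.0485, 0.002], [-0.0033, -0.0483, 0.002], [-0.0082, -0.0478, 0.002]] dr [-0.01, 0.0, 5.71] end [ 0.455  -0.0601  0.2   ]
```

```bash
python3 - <<'E'
from h import *
plan((.455,-.055,.20),142,16)
E
```

```text
lin [[0.0246, -0.0229, 0.0014], [0.0274, -0.0195, 0.0014], [0.0297, -0.0158, 0.0014], [0.0314, -0.0119, 0.0014], [0.0328, -0.0078, 0.0013], [0.0334, -0.0034, 0.0014], [0.0336, 0.0008, 0.0014], [0.0332, 0.0052, 0.0014], [0.0323, 0.0094, 0.0013], [0.0308, 0.0135, 0.0014], [0.0288, 0.0173, 0.0014], [0.0264, 0.0209, 0.0013], [0.0234, 0.0241, 0.0014], [0.0202, 0.0269, 0.0013], [0.0165, 0.0293, 0.0014], [0.0126, 0.0312, 0.0013]] dr [-0.0, -0.01, -7.39] end [ 0.455 -0.055  0.2  ]
```

Request:
{"op": "send_rows", "data": {"gripper": [0.05, 0.05, 0.05, 0.05, 0.05, 0.05, 0.05, 0.05, 0.05, 0.05, 0.05, 0.05], "linear": [[0.025, -0.023, 0.001], [0.027, -0.02, 0.001], [0.03, -0.016, 0.001], [0.031, -0.012, 0.001], [0.033, -0.008, 0.001], [0.033, -0.003, 0.001], [0.034, 0.001, 0.001], [0.033, 0.005, 0.001], [0.032, 0.009, 0.001], [0.031, 0.014, 0.001], [0.029, 0.017, 0.001], [0.026, 0.021, 0.001]], "dr": [[0, 0, -7.4], [0, 0, -7.4], [0, 0, -7.4], [0, 0, -7.4], [0, 0, -7.4], [0, 0, -7.4], [0, 0, -7.4], [0, 0, -7.4], [0, 0, -7.4], [0, 0, -7.4], [0, 0, -7.4], [0, 0, -7.4]]}}

```text
time: 1.35
tcp_pos: [0.4012, -0.1769, 0.2104]
ee_rot: [-1.737, -2.618, -0.0]
ft_force: [1.2, -0.1, 0.6]
grip_width: 0.0501
gripper_force: 0.0
```

Request:
{"op": "send_rows", "data": {"gripper": [0.05, 0.05, 0.05, 0.05, 0.05], "linear": [[0.023, 0.024, 0.002], [0.02, 0.027, 0.002], [0.017, 0.029, 0.002], [0.013, 0.031, 0.002], [0, 0, 0]], "dr": [[0, 0, -7.4], [0, 0, -7.4], [0, 0, -7.4], [0, 0, -7.4], [0, 0, 0]]}}

```text
time: 1.85
tcp_pos: [0.4539, -0.0518, 0.2018]
ee_rot: [-1.007, -2.974, -0.002]
ft_force: [-0.6, -0.6, -0.2]
grip_width: 0.0501
gripper_force: 0.0
```

```bash
python3 - <<'E'
from h import *
o=arm.get_obs();print(o['time'],o['tcp_pos'],o['joints'],psi(R.from_rotvec(o['ee_rot']).as_matrix()))
c=cal('wrist');im=imaging.get_image('wrist');cv2.imwrite('pics/w1.png',im)
np.save('w1.npy',np.array([c[2],c[3]]))
E
```

```text
1.85 [ 0.45386126 -0.05182247  0.20183327] [-1.89151673e-01 -2.98638156e-01  1.63078812e+00  1.29498842e-03
  1.81070562e+00 -1.10660036e+00] 142.58354943576353
```

View pics/w1.png

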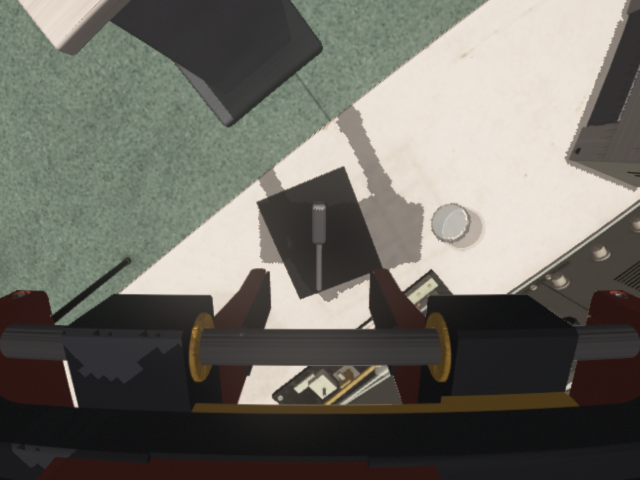

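The wrist view shows the pin on the mat in line with the tool. The handle spans about (319,204) to (319,243) and the tip is at (319,290). The beaker is at (452,224), and the changer's dark end sits at the upper right.

```bash
python3 - <<'E'
from h import *
c=cal('wrist');im=cv2.imread('pics/w1.png').astype(int);g=im.mean(2)
for r in range(196,300,6): 
    row=g[r,300:345]; k=np.where(row>row.min()+25)[0]
    k=k[(k>5)&(k<38)]; print(r,k.min()+300 if len(k) else None,k.max()+300 if len(k) else None,row[17:22].round())
col=g[196:300,319];print(col.round().astype(int))
t=cal('top')
P=tri([(c,(319.3,290)),(t,(360.2,262.4))]);print('tip tri',P)
for uv,z in [((319.5,204),.031),((319.5,243),.031),((319.3,290),.017),((319.5,248),.017)]: print(onz(c,uv,z))
E
```

```text
196 None None [58. 58. 57. 58. 57.]
202 None None [65. 65. 64. 65. 65.]
208 312 325 [150. 150. 153. 152. 155.]
214 313 325 [87. 87. 87. 88. 88.]
220 312 325 [86. 87. 87. 87. 87.]
226 312 325 [86. 86. 86. 87. 87.]
232 313 325 [85. 85. 86. 86. 86.]
238 313 325 [85. 85. 86. 86. 86.]
244 317 321 [74. 79. 80. 79. 73.]
250 316 321 [ 95. 104. 107. 104.  80.]
256 316 321 [ 96. 106. 108. 103.  78.]
262 316 321 [ 98. 106. 109. 104.  79.]
268 316 321 [ 99. 108. 109. 104.  79.]
274 316 321 [100. 108. 110. 104.  81.]
280 316 321 [101. 109. 111. 104.  80.]
286 316 337 [102. 111. 110. 105.  80.]
292 318 337 [ 68.  87. 103. 121. 126.]
298 306 337 [217. 216. 216. 217. 216.]
[ 57  58  58  58  58  62  64  68  88 114 134 151 153 144 107  90  88  87
  87  87  87  88  87  88  87  87  87  87  86  86  86  86  85  85  86  86
  86  85  85  86  86  86  86  86  85  84  77  67  80 100 106 106 107 107
 107 107 106 107 108 107 108 108 108 108 108 109 109 109 108 108 108 109
 109 110 110 111 111 110 110 111 111 111 111 111 111 111 111 111 112 111
 110 112 111 110  91  69 103 129 151 203 216 217 216 215]
tip tri [ 0.510783   -0.09871844  0.02280485]
[ 0.43764862 -0.04166095  0.031     ]
[ 0.46863371 -0.06560339  0.031     ]
[ 0.51278915 -0.10002151  0.017     ]
[ 0.47572692 -0.07111023  0.017     ]
```

```bash
python3 - <<'E'
from h import *
plan((.4535,-.054,.03),142.1,4)
E
```

```text
lin [[-0.0001, -0.0001, 0.043], [-0.0002, -0.0001, 0.043], [-0.0001, -0.0001, 0.0431], [-0.0001, -0.0, 0.043]] dr [-0.01, -0.01, 0.06] end [ 0.4535 -0.054   0.03  ]
```

Request:
{"op": "send_rows", "data": {"gripper": [0.05, 0.05, 0.05, 0.05, 0.05], "linear": [[0, 0, 0.043], [0, 0, 0.043], [-0.0005, 0, 0.043], [0, 0, 0.043], [0, 0, 0]], "dr": [[0, 0, 0], [0, 0, 0.2], [0, 0, 0], [0, 0, 0], [0, 0, 0]]}}

```text
time: 2.4
tcp_pos: [0.449, -0.0554, 0.0242]
ee_rot: [-1.024, -2.958, 0.003]
ft_force: [-0.5, -0.0, -0.7]
grip_width: 0.0503
gripper_force: 0.0
```

Request:
{"op": "send_rows", "data": {"gripper": [0.05, 0.05, 0.05, 0.05], "linear": [[0, 0, 0.01], [0, 0, 0.008], [0, 0, 0.004], [0, 0, 0]], "dr": [[0, 0, 0], [0, 0, 0], [0, 0, 0], [0, 0, 0]]}}

```text
time: 2.8
tcp_pos: [0.4543, -0.0554, 0.0094]
ee_rot: [1.024, 2.969, 0.0]
ft_force: [-0.4, -0.4, -0.0]
grip_width: 0.0501
gripper_force: 0.0
```

Request:
{"op": "send_rows", "data": {"gripper": [0.05], "linear": [[0, 0, 0]], "dr": [[0, 0, 0]]}}

```text
time: 2.9
tcp_pos: [0.4544, -0.0553, 0.0097]
ee_rot: [1.023, 2.969, 0.0]
ft_force: [0.7, 0.8, -0.5]
grip_width: 0.0499
gripper_force: 0.0
```

Request:
{"op": "send_rows", "data": {"gripper": [0.05], "linear": [[0, 0, 0]], "dr": [[0, 0, 0]]}}

```text
time: 3.0
tcp_pos: [0.4543, -0.0552, 0.0095]
ee_rot: [1.023, 2.969, 0.0]
ft_force: [-0.4, 0.8, -0.3]
grip_width: 0.0496
gripper_force: 0.0
```

Request:
{"op": "send_rows", "data": {"gripper": [0.05, 0.05, 0.0, 0.0, 0.0, 0.0, 0.0], "linear": [[0.0015, 0, 0.004], [0, 0, 0], [0, 0, 0], [0, 0, 0], [0, 0, 0], [0, 0, 0], [0, 0, 0]], "dr": [[0, 0, 0], [0, 0, 0], [0, 0, 0], [0, 0, 0], [0, 0, 0], [0, 0, 0], [0, 0, 0]]}}

```text
time: 3.7
tcp_pos: [0.4526, -0.0542, 0.0047]
ee_rot: [1.024, 2.97, 0.0]
ft_force: [-0.5, 0.2, 0.2]
grip_width: 0.0141
gripper_force: 30.2
```

Request:
{"op": "send_rows", "data": {"gripper": [0, 0, 0, 0, 0, 0, 0], "linear": [[0, 0, -0.01], [0, 0, -0.02], [0, 0, -0.04], [0, 0, -0.04], [0, 0, -0.04], [0, 0, -0.035], [0, 0, 0]], "dr": [[0, 0, 0], [0, 0, 0], [0, 0, 0], [0, 0, 0], [0, 0, 0], [0, 0, 0], [0, 0, 0]]}}

```text
time: 4.4
tcp_pos: [0.4545, -0.0546, 0.1965]
ee_rot: [1.02, 2.96, 0.002]
ft_force: [0.4, -0.4, -0.8]
grip_width: 0.0135
gripper_force: 30.0
```

```bash
python3 - <<'E'
from h import *
print(arm.get_obs()['grip_width'],arm.get_obs()['tcp_pos']);plan((.408,.205,.19),215,10)
E
```

```text
0.013525805434022473 [ 0.45451646 -0.05464596  0.19653064]
lin [[0.0197, 0.0176, 0.0006], [0.0172, 0.0199, 0.0005], [0.0146, 0.022, 0.0006], [0.0117, 0.0236, 0.0006], [0.0086, 0.025, 0.0007], [0.0053, 0.0258, 0.0006], [0.002, 0.0263, 0.0007], [-0.0013, 0.0264, 0.0006], [-0.0047, 0.0259, 0.0007], [-0.0079, 0.0252, 0.0007]] dr [-0.01, 0.06, -7.3] end [0.408 0.205 0.19 ]
```

Request:
{"op": "send_rows", "data": {"gripper": [0, 0, 0, 0, 0, 0, 0, 0, 0, 0, 0], "linear": [[0.02, 0.018, 0], [0.017, 0.02, 0], [0.015, 0.022, 0], [0.012, 0.024, 0], [0.009, 0.025, 0], [0.005, 0.026, 0], [0.002, 0.026, 0], [-0.001, 0.026, 0], [-0.005, 0.026, 0], [-0.008, 0.025, 0], [0, 0, 0]], "dr": [[0, 0, -7.3], [0, 0, -7.3], [0, 0, -7.3], [0, 0, -7.3], [0, 0, -7.3], [0, 0, -7.3], [0, 0, -7.3], [0, 0, -7.3], [0, 0, -7.3], [0, 0, -7.3], [0, 0, 0]]}}

```text
time: 5.5
tcp_pos: [0.4049, 0.2081, 0.1889]
ee_rot: [0.952, -2.992, -0.001]
ft_force: [-0.4, -0.0, -0.7]
grip_width: 0.0136
gripper_force: 30.0
```

Request:
{"op": "send_rows", "data": {"gripper": [0, 0, 0, 0, 0, 0, 0, 0], "linear": [[0, 0, 0], [0, 0, 0], [0, 0, 0], [0, 0, 0], [0, 0, 0], [0, 0, 0], [0, 0, 0], [0, 0, 0]], "dr": [[0, -7, 0], [0, -7, 0], [0, -7, 0], [0, -7, 0], [0, -7, 0], [0, 0, 0], [0, 0, 0], [0, 0, 0]]}}

```text
time: 6.3
tcp_pos: [0.4235, 0.2125, 0.1939]
ee_rot: [-0.771, 2.445, 0.241]
ft_force: [-0.5, -0.3, -0.2]
grip_width: 0.0138
gripper_force: 30.0
```

```bash
python3 - <<'E'
from h import *
o=arm.get_obs();print(o['time'],o['tcp_pos'],o['joints'],o['grip_width'])
c=cal('wrist');im=imaging.get_image('wrist');cv2.imwrite('pics/w2.png',im)
np.save('w2.npy',np.array([c[2],c[3]]))
E
```

```text
6.3 [0.4235433  0.21245584 0.19390233] [ 0.23887587 -0.85625763  2.1106908   0.21447965  1.32996862 -1.93460419] 0.013751702910733158
```

View pics/w2.png

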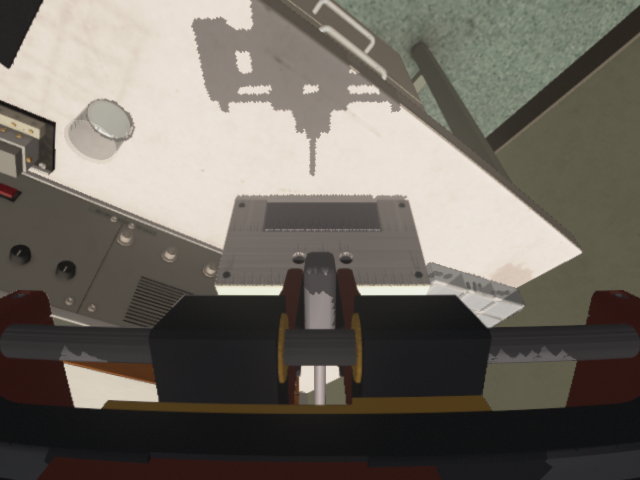

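The wrist view shows the changer's front upside down. The outer holes are at (298,257) (right) and (345,257) (left), the middle hole is hidden by the pin's handle, and the tray panel is at (322,217).

```bash
cat > holes.py <<'E'
from h import *
def blob(g,u,v,r=9):
    p=g[v-r:v+r+1,u-r:u+r+1]; th=(np.median(p)+p.min())/2
    n,l,s,ce=cv2.connectedComponentsWithStats((p<th).astype(np.uint8))
    i=1+np.argmax(s[1:,4]); return (u-r+ce[i][0],v-r+ce[i][1]),s[i]
E
python3 - <<'E'
from holes import *
rv=np.load('w2.npy');c=cal('wrist');c=(c[0],c[1],rv[0],rv[1]);t=cal('top')
g=cv2.imread('pics/w2.png').mean(2)
for u,v in [(298,257),(345,257)]:
    b,s=blob(g,u,v);print(b,s,onz(c,b,.09))
    print(g[250:266,int(b[0])].astype(int))
f=lambda u,v:(105+(u+.5)/2.7-.5,185+(v+.5)/2.7-.5)
print('R tri',tri([(c,(298,257)),(t,f(230,174))]),'L tri',tri([(c,(345,257)),(t,f(180,206))]))
for uv in [(217,284),(425,284)]: print(onz(c,uv,.122))
for uv in [(237,196),(408,196)]: print(onz(c,uv,0.0))
E
```

```text
(np.float64(300.9010989010989), np.float64(260.4725274725275)) [ 4  7 15 12 91] [0.51998944 0.25909853 0.09      ]
[101 108 146 146 127 108  78  65  63  60  49  41  40  60  95 105]
(np.float64(345.66129032258067), np.float64(260.01612903225805)) [ 4  9 12  7 62] [0.49554047 0.29301027 0.09      ]
[ 95 106 154 176 138 108  77  65  62  55  40  34  35  53  94 104]
R tri [0.51943695 0.25502835 0.08797536] L tri [0.49411308 0.29090102 0.08827018]
[0.55438198 0.19657341 0.122     ]
[0.45196349 0.34379327 0.122     ]
[0.56098396 0.19747759 0.        ]
[0.45214048 0.35331193 0.        ]
```

```bash
python3 - <<'E'
from h import *
plan((.405,.202,.13),215.2,6)
E
```

```text
lin [[0.009, 0.0003, 0.0068], [0.0082, 0.0003, 0.0077], [0.0074, 0.0003, 0.0085], [0.0066, 0.0003, 0.0092], [0.0056, 0.0003, 0.0098], [0.0046, 0.0004, 0.0103]] dr [0.02, 5.7, -0.02] end [0.405 0.202 0.13 ]
```

Request:
{"op": "send_rows", "data": {"gripper": [0, 0, 0, 0, 0, 0, 0, 0], "linear": [[0.009, 0, 0.007], [0.008, 0, 0.008], [0.007, 0, 0.0085], [0.007, 0, 0.009], [0.006, 0, 0.01], [0.005, 0, 0.01], [0, 0, 0], [0, 0, 0]], "dr": [[0, 5.7, 0], [0, 5.7, 0], [0, 5.7, 0], [0, 5.7, 0], [0, 5.7, 0], [0, 5.7, 0], [0, 0, 0], [0, 0, 0]]}}

```text
time: 7.15
tcp_pos: [0.4059, 0.201, 0.1284]
ee_rot: [0.948, -2.994, -0.005]
ft_force: [0.7, -0.7, -0.2]
grip_width: 0.0138
gripper_force: 30.0
```

```bash
python3 - <<'E'
from h import *
o=arm.get_obs();print(o['tcp_pos'],psi(R.from_rotvec(o['ee_rot']).as_matrix()),R.from_rotvec(o['ee_rot']).as_matrix()[2])
plan((.4333,.2212,.0777),215.2,4)
E
```

```text
[0.40594326 0.20096569 0.1284268 ] -144.84483205058737 [-3.66025031e-07  3.44912192e-03 -9.99994052e-01]
lin [[-0.0085, 0.0002, 0.0127], [-0.0085, 0.0001, 0.0127], [-0.0085, 0.0002, 0.0126], [-0.0085, 0.0002, 0.0127]] dr [0.05, 0.0, -0.01] end [0.4333 0.2212 0.0777]
```

Request:
{"op": "send_rows", "data": {"gripper": [0, 0, 0, 0, 0, 0], "linear": [[-0.0085, 0.0005, 0.0127], [-0.0085, 0, 0.0127], [-0.0085, 0, 0.0127], [-0.0085, 0, 0.0127], [0, 0, 0], [0, 0, 0]], "dr": [[0.05, 0, 0], [0.05, 0, 0], [0.05, 0, 0], [0.05, 0, 0], [0, 0, 0], [0, 0, 0]]}}

```text
time: 7.75
tcp_pos: [0.4327, 0.2202, 0.0763]
ee_rot: [0.947, -2.992, 0.001]
ft_force: [0.2, 0.1, -0.2]
grip_width: 0.014
gripper_force: 30.0
```

```bash
python3 - <<'E'
from h import *
o=arm.get_obs();print(o['tcp_pos'],o['ft_force'],psi(R.from_rotvec(o['ee_rot']).as_matrix()))
c=cal('wrist');a=imaging.get_image('wrist');s=imaging.get_image('side');t=imaging.get_image('top')
cv2.imwrite('pics/w3.png',a);cv2.imwrite('pics/s3.png',s);cv2.imwrite('pics/t3.png',t)
A=cv2.resize(s[150:270,270:400],None,fx=4,fy=4,interpolation=cv2.INTER_CUBIC)[:,:400]
B=cv2.resize(a[280:440,220:420],None,fx=2,fy=2,interpolation=cv2.INTER_CUBIC)
B=cv2.copyMakeBorder(B,0,480-320,0,0,cv2.BORDER_CONSTANT)
cv2.imwrite('pics/m3.png',np.hstack([A,B]))
X=o['tcp_pos']; print('proj side hole mid,L,R',proj(cal('side'),[[.5068,.273,.09],[.4941,.2909,.09],[.5194,.255,.09],[.4945,.2644,.09]]).round(1).tolist())
E
```

```text
[0.43265552 0.22024828 0.07631619] [ 0.17929589  0.08350282 -0.20061378] -144.8872320546387
proj side hole mid,L,R [[315.7, 196.5], [310.7, 193.8], [320.7, 199.3], [311.2, 198.0]]
```

View pics/m3.png

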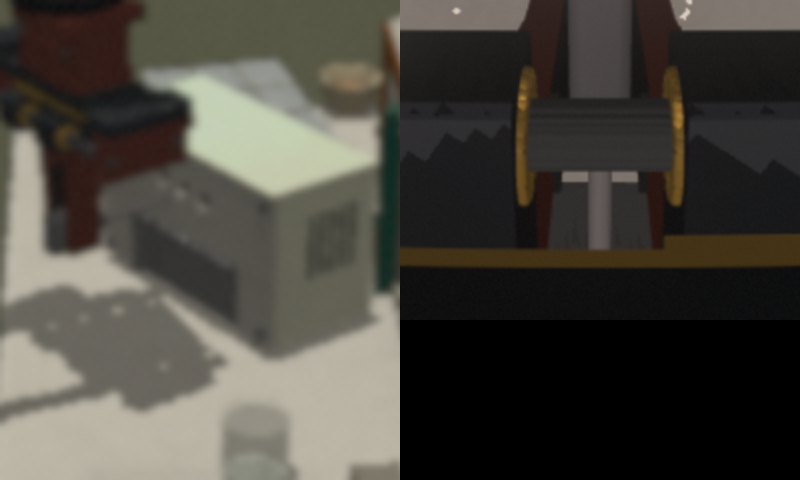

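The side crop shows the three holes at full-image pixels of about (311,195), (316,197) and (321,201), within 1 px or so of the projected estimates. The wrist crop shows the shaft straight in the grip, so I'm raising 1.4 mm and advancing into the middle hole.

Request:
{"op": "send_rows", "data": {"gripper": [0, 0, 0, 0, 0, 0, 0, 0], "linear": [[-0.003, 0, -0.0014], [-0.004, 0, 0], [-0.004, 0, 0], [-0.003, 0, 0], [-0.001, 0, 0], [-0.001, 0, 0], [-0.001, 0, 0], [0, 0, 0]], "dr": [[0, 0, 0], [0, 0, 0], [0, 0, 0], [0, 0, 0], [0, 0, 0], [0, 0, 0], [0, 0, 0], [0, 0, 0]]}}

```text
time: 8.7
tcp_pos: [0.4469, 0.2302, 0.0783]
ee_rot: [0.947, -2.994, 0.001]
ft_force: [-0.5, 0.4, 0.6]
grip_width: 0.0142
gripper_force: 30.0
```

Request:
{"op": "send_rows", "data": {"gripper": [0, 0, 0, 0], "linear": [[-0.001, 0, 0], [-0.001, 0, 0], [-0.001, 0, 0], [0, 0, 0]], "dr": [[0, 0, 0], [0, 0, 0], [0, 0, 0], [0, 0, 0]]}}

```text
time: 9.1
tcp_pos: [0.4494, 0.2319, 0.0784]
ee_rot: [0.947, -2.994, 0.0]
ft_force: [0.4, 0.1, -0.6]
grip_width: 0.014
gripper_force: 30.0
```

Request:
{"op": "send_rows", "data": {"gripper": [0, 0, 0, 0], "linear": [[-0.002, 0, 0], [-0.002, 0, 0], [-0.002, 0, 0], [0, 0, 0]], "dr": [[0, 0, 0], [0, 0, 0], [0, 0, 0], [0, 0, 0]]}}

```text
time: 9.5
tcp_pos: [0.4544, 0.2355, 0.0784]
ee_rot: [0.947, -2.994, 0.0]
ft_force: [0.2, 0.6, -1.0]
grip_width: 0.0137
gripper_force: 30.0
```

Request:
{"op": "send_rows", "data": {"gripper": [0, 0, 0, 0, 0], "linear": [[-0.001, 0, 0], [-0.001, 0, 0], [-0.001, 0, 0], [-0.001, 0, 0], [0, 0, 0]], "dr": [[0, 0, 0], [0, 0, 0], [0, 0, 0], [0, 0, 0], [0, 0, 0]]}}

```text
time: 10.0
tcp_pos: [0.4576, 0.2377, 0.0784]
ee_rot: [0.947, -2.994, 0.001]
ft_force: [0.1, 0.4, -0.5]
grip_width: 0.0135
gripper_force: 30.0
```

Request:
{"op": "send_rows", "data": {"gripper": [0, 0, 0, 0, 0], "linear": [[-0.001, 0, 0], [-0.001, 0, 0], [-0.001, 0, 0], [-0.001, 0, 0], [0, 0, 0]], "dr": [[0, 0, 0], [0, 0, 0], [0, 0, 0], [0, 0, 0], [0, 0, 0]]}}

```text
time: 10.5
tcp_pos: [0.4608, 0.24, 0.0784]
ee_rot: [0.947, -2.994, 0.001]
ft_force: [-0.6, 0.1, -1.2]
grip_width: 0.014
gripper_force: 30.0
```

Request:
{"op": "send_rows", "data": {"gripper": [0, 0, 0], "linear": [[-0.0005, 0, 0], [-0.0005, 0, 0], [0, 0, 0]], "dr": [[0, 0, 0], [0, 0, 0], [0, 0, 0]]}}

```text
time: 10.8
tcp_pos: [0.4616, 0.2405, 0.0783]
ee_rot: [0.947, -2.994, 0.001]
ft_force: [-0.1, -0.1, -1.4]
grip_width: 0.0138
gripper_force: 30.0
```

Request:
{"op": "send_rows", "data": {"gripper": [0, 0, 0], "linear": [[-0.0005, 0, 0], [-0.0005, 0, 0], [0, 0, 0]], "dr": [[0, 0, 0], [0, 0, 0], [0, 0, 0]]}}

```text
time: 11.1
tcp_pos: [0.4624, 0.2411, 0.0783]
ee_rot: [0.947, -2.994, 0.0]
ft_force: [-0.6, 0.0, -1.5]
grip_width: 0.0139
gripper_force: 30.0
```

Request:
{"op": "send_rows", "data": {"gripper": [0, 0], "linear": [[-0.0005, 0, 0], [0, 0, 0]], "dr": [[0, 0, 0], [0, 0, 0]]}}

```text
time: 11.3
tcp_pos: [0.4626, 0.2412, 0.0784]
ee_rot: [0.947, -2.993, 0.001]
ft_force: [-1.1, -1.2, 0.3]
grip_width: 0.0135
gripper_force: 30.0
```

Request:
{"op": "send_rows", "data": {"gripper": [0, 0], "linear": [[-0.0005, 0, 0], [0, 0, 0]], "dr": [[0, 0, 0], [0, 0, 0]]}}

```text
time: 11.5
tcp_pos: [0.4627, 0.2413, 0.0783]
ee_rot: [0.947, -2.992, 0.001]
ft_force: [-4.4, -2.2, 1.7]
grip_width: 0.0138
gripper_force: 30.0
```

Request:
{"op": "send_rows", "data": {"gripper": [0, 0], "linear": [[-0.0005, 0, 0], [0, 0, 0]], "dr": [[0, 0, 0], [0, 0, 0]]}}

```text
time: 11.7
tcp_pos: [0.4632, 0.2416, 0.0783]
ee_rot: [0.947, -2.993, 0.001]
ft_force: [-3.6, -2.4, 1.6]
grip_width: 0.0142
gripper_force: 30.0
```

Request:
{"op": "send_rows", "data": {"gripper": [0, 0], "linear": [[-0.0005, 0, 0], [0, 0, 0]], "dr": [[0, 0, 0], [0, 0, 0]]}}

```text
time: 11.9
tcp_pos: [0.4636, 0.2419, 0.0783]
ee_rot: [0.947, -2.993, 0.001]
ft_force: [-3.7, -3.4, 1.4]
grip_width: 0.0138
gripper_force: 30.0
```

Request:
{"op": "send_rows", "data": {"gripper": [0, 0], "linear": [[-0.0005, 0, 0], [0, 0, 0]], "dr": [[0, 0, 0], [0, 0, 0]]}}

```text
time: 12.1
tcp_pos: [0.464, 0.2422, 0.0783]
ee_rot: [0.947, -2.993, 0.001]
ft_force: [-3.8, -2.5, 2.1]
grip_width: 0.0136
gripper_force: 30.0
```

The force holds at about 4.5 N while the pin advances, so the plunger is yielding. I'll keep pressing.

Request:
{"op": "send_rows", "data": {"gripper": [0, 0, 0, 0, 0], "linear": [[-0.001, 0, 0], [-0.001, 0, 0], [-0.001, 0, 0], [-0.001, 0, 0], [0, 0, 0]], "dr": [[0, 0, 0], [0, 0, 0], [0, 0, 0], [0, 0, 0], [0, 0, 0]]}}

```text
time: 12.6
tcp_pos: [0.4671, 0.2444, 0.0783]
ee_rot: [0.946, -2.992, 0.001]
ft_force: [-4.6, -3.6, 2.0]
grip_width: 0.0136
gripper_force: 30.0
```

Request:
{"op": "send_rows", "data": {"gripper": [0, 0, 0], "linear": [[-0.001, 0, 0], [-0.001, 0, 0], [0, 0, 0]], "dr": [[0, 0, 0], [0, 0, 0], [0, 0, 0]]}}

```text
time: 12.9
tcp_pos: [0.4687, 0.2455, 0.0783]
ee_rot: [0.946, -2.992, 0.001]
ft_force: [-6.3, -3.8, 2.2]
grip_width: 0.0137
gripper_force: 30.0
```

Request:
{"op": "send_rows", "data": {"gripper": [0, 0, 0], "linear": [[-0.001, 0, 0], [-0.0005, 0, 0], [0, 0, 0]], "dr": [[0, 0, 0], [0, 0, 0], [0, 0, 0]]}}

```text
time: 13.2
tcp_pos: [0.47, 0.2464, 0.0783]
ee_rot: [0.946, -2.992, 0.001]
ft_force: [-5.4, -2.8, 1.6]
grip_width: 0.0141
gripper_force: 30.0
```

```bash
python3 - <<'E'
from h import *
a=imaging.get_image('side');t=imaging.get_image('top')
cv2.imwrite('pics/s4.png',a);cv2.imwrite('pics/t4.png',t)
for n,i,b in (('side',a,(150,270,270,400)),('top',t,(185,325,105,260))):
    ref=cv2.imread(f'pics/{n[0]}3.png'); d=cv2.absdiff(i,ref).max(2)[b[0]:b[1],b[2]:b[3]]
    print(n,(d>40).sum())
A=cv2.resize(a[150:270,270:370],None,fx=4,fy=4,interpolation=cv2.INTER_CUBIC)
B=cv2.resize(t[205:305,130:225],None,fx=4,fy=4.8,interpolation=cv2.INTER_CUBIC)
cv2.imwrite('pics/m4.png',np.hstack([A,B]))
E
```

```text
side 2464
top 7819
```

View pics/m4.png

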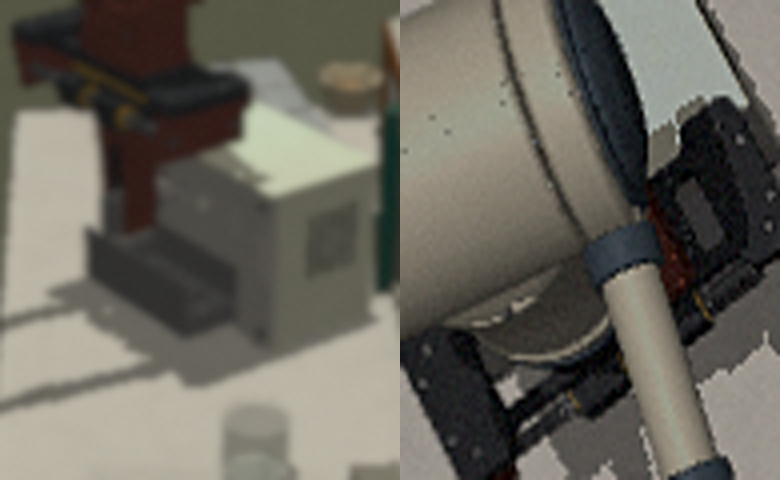

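The side view shows the tray sprung out, with its grey panel at crop (165,285). I'm withdrawing the pin straight back and then raising it.

Request:
{"op": "send_rows", "data": {"gripper": [0, 0, 0, 0, 0, 0, 0, 0, 0, 0], "linear": [[0.005, 0, 0], [0.01, 0, 0], [0.015, 0, 0], [0.015, 0, 0], [0.01, 0, 0], [0, 0, 0], [0, 0, -0.03], [0, 0, -0.04], [0, 0, -0.03], [0, 0, 0]], "dr": [[0, 0, 0], [0, 0, 0], [0, 0, 0], [0, 0, 0], [0, 0, 0], [0, 0, 0], [0, 0, 0], [0, 0, 0], [0, 0, 0], [0, 0, 0]]}}

```text
time: 14.3
tcp_pos: [0.428, 0.2164, 0.184]
ee_rot: [-0.945, 2.987, 0.001]
ft_force: [-0.2, -0.1, 0.6]
grip_width: 0.0139
gripper_force: 30.0
```

```bash
python3 - <<'E'
from h import *
print(arm.get_obs()['grip_width']);plan((.4526,-.0542,.15),142,10)
E
```

```text
0.013887480081567746
lin [[0.0136, -0.0235, 0.0033], [0.0104, -0.0251, 0.0034], [0.0072, -0.0262, 0.0034], [0.0038, -0.0269, 0.0034], [0.0004, -0.0272, 0.0034], [-0.0031, -0.027, 0.0034], [-0.0066, -0.0263, 0.0034], [-0.0098, -0.0254, 0.0034], [-0.013, -0.0238, 0.0034], [-0.0159, -0.022, 0.0034]] dr [0.02, 0.05, 7.31] end [ 0.4526 -0.0542  0.15  ]
```

Request:
{"op": "send_rows", "data": {"gripper": [0, 0, 0, 0, 0, 0, 0, 0, 0, 0, 0, 0], "linear": [[0.0136, -0.0235, 0.003], [0.0104, -0.0251, 0.003], [0.0072, -0.0262, 0.003], [0.0038, -0.0269, 0.003], [0.0004, -0.0272, 0.003], [-0.0031, -0.027, 0.003], [-0.0066, -0.0263, 0.003], [-0.0098, -0.0254, 0.003], [-0.013, -0.0238, 0.003], [-0.0159, -0.022, 0.003], [0, 0, 0], [0, 0, 0]], "dr": [[0, 0, 7.3], [0, 0, 7.3], [0, 0, 7.3], [0, 0, 7.3], [0, 0, 7.3], [0, 0, 7.3], [0, 0, 7.3], [0, 0, 7.3], [0, 0, 7.3], [0, 0, 7.3], [0, 0, 0], [0, 0, 0]]}}

```text
time: 15.5
tcp_pos: [0.4502, -0.0553, 0.1476]
ee_rot: [-1.018, -2.969, 0.001]
ft_force: [0.7, -0.2, -1.0]
grip_width: 0.0139
gripper_force: 30.0
```

```bash
python3 - <<'E'
from h import *
o=arm.get_obs();print(o['time'],o['tcp_pos']);plan((.4526,-.0542,.03),142,4)
E
```

```text
15.5 [ 0.45018955 -0.05534697  0.14761784]
lin [[-0.0004, 0.0006, 0.0294], [-0.0003, 0.0007, 0.0294], [-0.0003, 0.0006, 0.0294], [-0.0003, 0.0006, 0.0294]] dr [-0.02, -0.03, 0.03] end [ 0.4526 -0.0542  0.03  ]
```

Request:
{"op": "send_rows", "data": {"gripper": [0, 0, 0, 0, 0, 0, 0], "linear": [[0, 0.0005, 0.03], [0, 0.0005, 0.03], [0, 0.0005, 0.03], [0, 0.0005, 0.03], [0, 0, 0.01], [0, 0, 0], [0, 0, 0]], "dr": [[0, 0, 0], [0, 0, 0], [0, 0, 0], [0, 0, 0], [0, 0, 0], [0, 0, 0], [0, 0, 0]]}}

```text
time: 16.2
tcp_pos: [0.4522, -0.0535, 0.02]
ee_rot: [1.018, 2.971, -0.001]
ft_force: [-0.3, -0.0, 0.2]
grip_width: 0.0138
gripper_force: 30.0
```

Request:
{"op": "send_rows", "data": {"gripper": [0, 0, 0, 0, 0], "linear": [[0, 0, 0.006], [0, 0, 0.005], [0, 0, 0.002], [0, 0, 0], [0, 0, 0]], "dr": [[0, 0, 0], [0, 0, 0], [0, 0, 0], [0, 0, 0], [0, 0, 0]]}}

```text
time: 16.7
tcp_pos: [0.4514, -0.0539, 0.0057]
ee_rot: [-1.02, -2.97, 0.002]
ft_force: [-0.6, -0.7, -0.8]
grip_width: 0.0137
gripper_force: 30.0
```

Request:
{"op": "send_rows", "data": {"gripper": [0, 0, 0], "linear": [[0, 0, 0.001], [0, 0, 0], [0, 0, 0]], "dr": [[0, 0, 0], [0, 0, 0], [0, 0, 0]]}}

```text
time: 17.0
tcp_pos: [0.4514, -0.0538, 0.0047]
ee_rot: [-1.02, -2.971, 0.002]
ft_force: [0.3, -0.5, -0.7]
grip_width: 0.0137
gripper_force: 30.0
```

Request:
{"op": "send_rows", "data": {"gripper": [0.016, 0.025, 0.04, 0.05, 0.05, 0.05], "linear": [[0, 0, 0.0005], [0, 0, 0], [0, 0, 0], [0, 0, 0], [0, 0, 0], [0, 0, 0]], "dr": [[0, 0, 0], [0, 0, 0], [0, 0, 0], [0, 0, 0], [0, 0, 0], [0, 0, 0]]}}

```text
time: 17.6
tcp_pos: [0.4513, -0.0538, 0.0041]
ee_rot: [-1.02, -2.97, 0.002]
ft_force: [-0.4, 0.2, -0.1]
grip_width: 0.0492
gripper_force: 0.0
```

Request:
{"op": "send_rows", "data": {"gripper": [0.05, 0.05, 0.05, 0.05, 0.05, 0.05, 0.05, 0.05], "linear": [[0, 0, -0.01], [0, 0, -0.03], [0, 0, -0.04], [0, 0, -0.04], [0, 0, -0.04], [0, 0, -0.03], [0, 0, 0], [0, 0, 0]], "dr": [[0, 0, 0], [0, 0, 0], [0, 0, 0], [0, 0, 0], [0, 0, 0], [0, 0, 0], [0, 0, 0], [0, 0, 0]]}}

```text
time: 18.4
tcp_pos: [0.4519, -0.0537, 0.195]
ee_rot: [1.02, 2.971, -0.001]
ft_force: [-0.4, -0.1, -0.5]
grip_width: 0.0502
gripper_force: 0.0
```

```bash
python3 - <<'E'
from h import *
cv2.imwrite('pics/w5.png',imaging.get_image('wrist'))
E
```

```text
(no output)
```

View pics/w5.png

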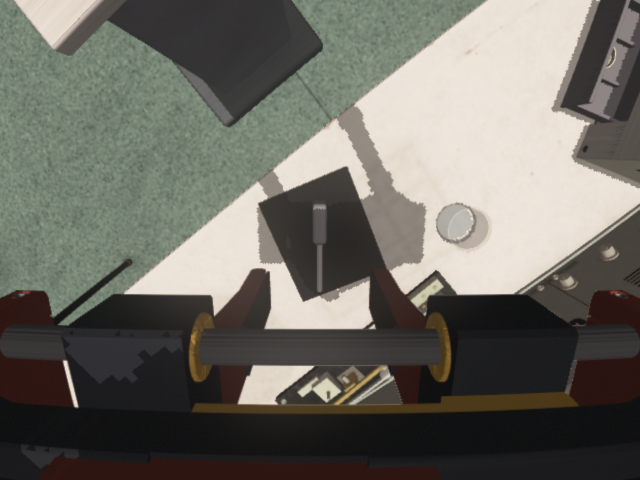

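The pin lies on the mat as before, with its handle at (319,224) and its tip at (319,291). The beaker is still standing at (456,224), and the tray is out at the upper right.

```bash
python3 -c "
from h import *
print(order.hand_in())"
```

```text
the job is handed in; nothing more can be done
None
```

The job is handed in at about 18.5 s of the 54 s limit, though the hand-in call returned no verdict: the catch was behind the middle hole and tripped at about 7 N, the tray sprang out, the pin is back on its mat, and the beaker and bottle were not touched.

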